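# Bring the wide cup round to the relief tile

### The arm

A 7-joint arm with a two-finger parallel gripper is mounted at the origin on the work surface. World frame = base frame: x ahead of the robot, y to its left, z up, the work surface at z = 0. Lengths are in m, angles in rad, forces in N, time in s.
With the tool pointing down it reaches from about 0.425 to 0.975 m from the base axis. Payload 16.7 kg.
Tool frame: the origin (TCP) lies at the very end of the fingers, on their centre line; the grasp point (between the pads) lies 19 mm behind it (robot.grasp_offset is the distance from the TCP to the grasp point, in m); z points along the fingers, y is the direction in which the jaws open and shut (so a half turn about z gives the same grasp; the last joint's range is limited). The gripper opens to 85 mm and grips with 20 to 120 N. Pads are 22 mm wide; open, the fingers measure 114 mm over their backs; the gripper's body (76 mm by 85 mm) begins 54 mm behind the grasp point. The pads swing forward as they close: fully open they stand 13 mm farther back than shut.
Start: joints at [1.177, 0.426, 0.074, 1.606, -0.034, 1.111, -0.067], TCP at [0.163, -0.655, 0.231] pointing down, gripper open.
Joint ranges: [-2.85, 2.85], [-0.5, 2.14], [-1.23, 1.37], [0.21, 2.46], [-1.02, 4.16], [0.16, 2.05], [-2.73, 2.73]. Speed limits (rad/s): [1.89, 1.89, 2.39, 2.39, 3.01, 3.01, 3.01].

### API

Orientations are given as a unit quaternion [w, x, y, z].
In Python, from cell import status, vision, job, robot gives the robot as it stands.
- The arm moves only by the tool play_rows, never from a script. Its argument "plan" is a list of rows, each a list of 3 entries, a list of its own where there are three numbers: the turn, a rotation vector about the tool's x, y, z in rad, then the shift along the tool's x, y, z in mm, then the opening, from -1 (shut) to 1 (fully open). A call has 1 to 12 rows; each row shifts and turns the pose as measured when the row begins, along the tool's axes as they then stand; what a row does not reach is not made up. A row lasts 1/8 s, in which the tool goes at most 62.5 mm and 10.7 degrees, less where a joint would pass 70% of its speed; a pose out of reach is approached as far as the arm can. A call is refused whole if a number of a shift passes 62.5 or a number of a turn 0.188, either way. A call with a gripper value outside its range is refused whole. The fingers move at their own pace and stop on an object; the grip force is fixed at half the most. Time passes only in rows, so rows that do not move let the fingers close. It gives the time, the measured TCP pose, the force and the opening at its end, in the units of the state.
- status.read_state(): the state, without advancing time (a new reading comes with each control period).
- vision.snapshot(name): name is "scene" or "side" or "wrist"; returns the picture (420x560x3 uint8, blue, green, red); there is no depth.
- vision.camera_model(name): a dict with "intrinsics" (3x3 intrinsics, pixels), "xyz" and "orientation" of the camera in the world; the wrist camera has in their place "tool_from_camera" (4x4, takes a point from camera to tool coordinates, whose origin is the TCP and whose axes are the flange's). Camera axes: x right, y down, z forward; pixel columns grow to the right and rows downward; lengths in m; the calibration is good to about 2 mm. A picture is of the moment at which its call begins: read the wrist's pose just before it. camera_model takes no time and is no camera call.
- job.close_job(): hands the job in, once; it reports no verdict.
The state is a dict: "time": time; "joints": joint angles; "qvel": joint speeds; "effort": joint torques, N m; "position": TCP position; "eef_rot": TCP orientation; "contact_force": force on the tool from outside, world axes, zero at the start; "torque": the same for the moment, N m; "finger_gap": opening from 0.0 (shut) to 1.0 (fully open).
Only numpy, scipy, OpenCV 4.12 (cv2) and the standard library are available. Lean on these libraries where they do the work, as an engineer would, in place of code of your own. Each camera call takes 0.05 s, during which the arm holds its last target.

### The job

On this pottery decorating bench, turn the pot carousel (the upright wooden peg is its handle) the shorter way round until its one wide open cup points straight at the middle of the large square relief tile. Leave the carousel standing still there.

Things in the scene. Friction and masses are not known exactly. Their poses are not given: they have to be found in the camera images.
- carousel (a joint): the carousel, a 280 mm aluminium turntable, top 40 mm above the table, with the wide cup, five lidded pots (48 mm wide, tops at 85 mm) and a peg. Angle in rad about the vertical, counter-clockwise from above positive, no stops, light friction (0.06 N m), stays where left. It starts within 0.35 of 0 (cup roughly on the robot's side); the tile lies 1.0 to 2.3 rad from 0, on either side.
- wide_cup (a point): centre of the mouth of the one wide open cup on the carousel: white ceramic, 66 mm across, 50 mm tall, rim 90 mm above the table. The frame turns with the carousel: z up, x level and pointing straight out from the carousel's axis through the cup. The axis is 103 mm from this point along minus x.
- crank_peg (a point): centre of the top end of the upright round wooden peg that turns the carousel, 140 mm above the table. The peg is 20 mm thick; its upper 50 mm stand clear above the cup and pots. It stands between the axis and the wide cup, 55 mm from the axis on the same line. The wooden grip spins freely on its pin, so fingers need not turn with it.
- tile: the one large square relief tile: 106 mm square, 10 mm thick, green with two raised house fronts, on a foil-wrapped board (130 mm square, 18 mm thick). Fixed; origin under the middle of the tile at table height, z up, about 0.25 m from the carousel's axis. Three like boards around the carousel carry a round plate, a bowl and four small chips: not meant.
Mind the look-alikes: they are no part of the job. Leave any pink look-alike of the tile alone.

How it is judged:
By the outcome, as a careful person would: the job done as asked, in the order asked, and still so for the second after the job is handed in, with the robot touching nothing.
It also fails if it takes over 32 s, if anything falls off the work surface, if the arm or the gripper's body presses on something with over 40 N, if the wrist force passes 120 N, or if a joint passes its speed limit or range.

## Working session

There is one attempt and no reset: what is moved stays moved. The work goes in short steps, Python scripts to look and compute and a tool call to move; the robot and the scene stay as the last step left them, time stands still between calls to the robot, and variables do not carry over. Pictures are saved under pics/ and viewed, and the job is handed in when it is done.

Besides the shell and the picture viewer there is one more tool, called after "Emit:" as a command line: name --argument value ..., lists and objects as JSON in quotes. play_rows: Moves the arm, as the interface text tells. Its arguments: {"type":"object","properties":{"plan":{"type":"array","items":{"type":"array"}}},"required":["plan"]}

```bash
mkdir -p pics
python3 - <<'E'
from cell import status,vision,job,robot
import cv2,numpy as np
s=status.read_state();print(s)
for n in["scene","side","wrist"]:
    im=vision.snapshot(n);cv2.imwrite(f"pics/{n}0.png",im);print(n,vision.camera_model(n))
print(robot.grasp_offset)
E
```

```text
{'time': 0.0, 'joints': array([ 1.17750363,  0.42676001,  0.07384101,  1.60660811, -0.03408822,
        1.11077077, -0.06707758]), 'qvel': array([-0.00023796,  0.00073279,  0.00015793, -0.00083297,  0.00187515,
        0.00044682,  0.00080726]), 'effort': array([-8.08421955e-04, -9.49832869e+01,  3.76055449e+00, -4.63527882e+01,
        1.92288891e-02,  1.01373252e-02,  4.22037078e-05]), 'position': array([ 0.16281295, -0.65465788,  0.23059112]), 'eef_rot': array([-6.30392064e-04,  9.92579328e-01,  1.21597134e-01, -1.29603934e-04]), 'contact_force': array([ 0.03406709, -0.17216205,  0.10351972]), 'torque': array([-0.01984814, -0.03485849, -0.02552678]), 'finger_gap': 0.9986090905471953}
scene {'intrinsics': array([[496.56352802,   0.        , 283.35382751],
       [  0.        , 496.56352802, 209.73698601],
       [  0.        ,   0.        ,   1.        ]]), 'xyz': array([1.14651101, 0.31445376, 1.11810392]), 'orientation': array([-0.16415181,  0.53704385,  0.79050425, -0.24441997])}
side {'intrinsics': array([[502.08880851,   0.        , 276.39288508],
       [  0.        , 502.08880851, 219.21730992],
       [  0.        ,   0.        ,   1.        ]]), 'xyz': array([ 0.42077394, -0.87313918,  0.97689958]), 'orientation': array([-0.39703196,  0.91668642, -0.03947163,  0.02221769])}
wrist {'intrinsics': array([[324.82065333,   0.        , 281.58711809],
       [  0.        , 324.82065333, 213.9224424 ],
       [  0.        ,   0.        ,   1.        ]]), 'tool_from_camera': array([[ 9.47443834e-04, -9.46253112e-01, -3.23425648e-01,
         8.37049724e-02],
       [ 9.99999494e-01,  7.86700544e-04,  6.27734743e-04,
        -2.50838814e-04],
       [-3.39556822e-04, -3.23426078e-01,  9.46253379e-01,
        -1.42666379e-01],
       [ 0.00000000e+00,  0.00000000e+00,  0.00000000e+00,
         1.00000000e+00]])}
0.0187
```

View pics/scene0.png

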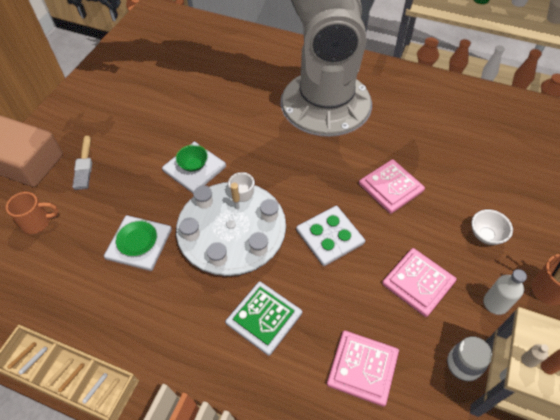

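View pics/side0.png

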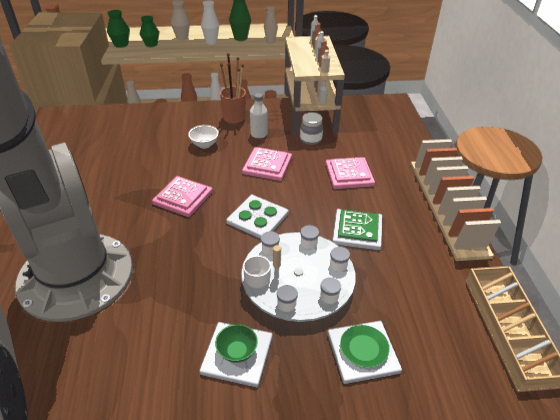

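View pics/wrist0.png

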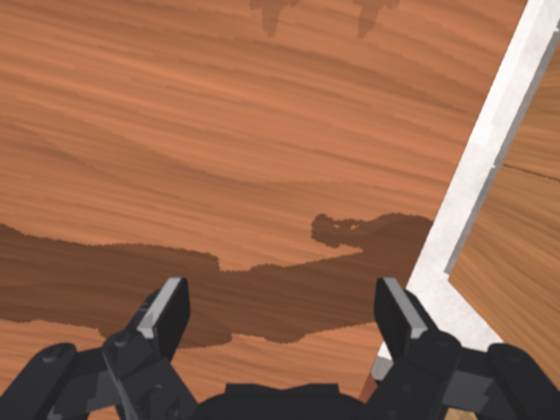

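The scene picture shows the carousel at about (231,226), the cup at (241,186), the peg at (234,193) and the green house tile at (264,316). In the side picture they are at about (298,275), (257,270), (277,255) and (358,227). I'll enlarge these areas to get exact pixels.

Run:
```python
import cv2
a=cv2.imread("pics/scene0.png")[160:360,160:320];cv2.imwrite("pics/sc.png",cv2.resize(a,None,fx=3,fy=3,interpolation=cv2.INTER_CUBIC)) 
b=cv2.imread("pics/side0.png")[200:330,225:395];cv2.imwrite("pics/sd.png",cv2.resize(b,None,fx=4,fy=4,interpolation=cv2.INTER_CUBIC))
```

```text
(no output)
```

View pics/sc.png

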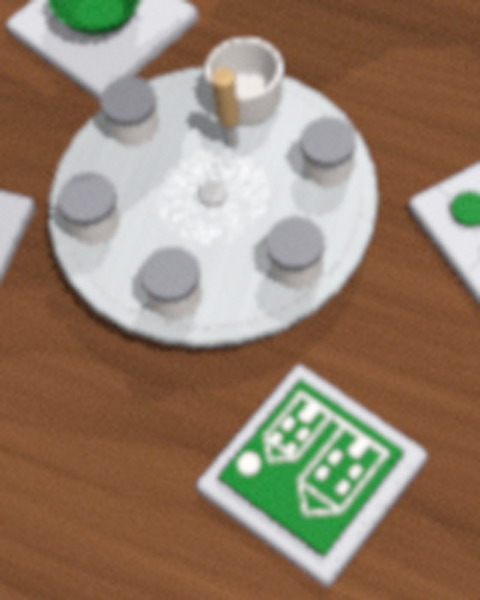

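View pics/sd.png

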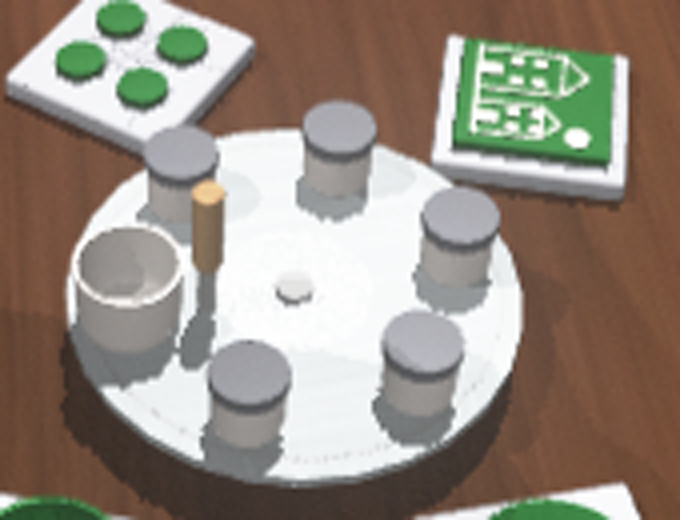

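```bash
cat > h.py <<'E'
import numpy as np,cv2
from scipy.spatial.transform import Rotation as R
from cell import vision
def q(o): return R.from_quat([o[1],o[2],o[3],o[0]]).as_matrix()
CM={n:vision.camera_model(n) for n in("scene","side")}
def ray(n,p):
    c=CM[n];d=q(c["orientation"])@np.linalg.inv(c["intrinsics"])@[p[0],p[1],1];return c["xyz"],d/np.linalg.norm(d)
def tri(p1,p2):
    o1,d1=ray("scene",p1);o2,d2=ray("side",p2)
    A=np.stack([d1,-d2],1);t=np.linalg.lstsq(A,o2-o1,rcond=None)[0]
    a=o1+t[0]*d1;b=o2+t[1]*d2;return (a+b)/2,np.linalg.norm(a-b)
def at(n,p,z):
    o,d=ray(n,p);return o+(z-o[2])/d[2]*d
S=lambda x,y:(x/3+160-.33,y/3+160-.33)
D=lambda x,y:(x/4+225-.37,y/4+200-.37)
E
python3 - <<'E'
from h import *
np.set_printoptions(precision=4,suppress=True)
P={"hub":((212,190),(293,286)),"cup":((244.5,69),(128,265)),"peg":((223,76),(208,192))}
for k,(a,b) in P.items():
    print(k,*tri(S(*a),D(*b)))
sc=[S(*p) for p in[(312,378),(405,452),(322,556),(218,480)]]
sd=[D(*p) for p in[(453,146),(465,40),(614,52),(607,162)]]
print([at("scene",p,.028)[:2] for p in sc]);print([at("side",p,.028)[:2] for p in sd])
print("tile",np.mean([at("scene",p,.028) for p in sc],0),np.mean([at("side",p,.028) for p in sd],0))
for n,(w,h) in{"scene":((160,320),(160,360)),"side":((225,395),(200,330))}.items():
    print(n,"z45",at(n,(S if n=="scene" else D)(*P["hub"][n!="scene"]),.045))
pots=[((128,98),None),((87,198),None),((170,273),None),((295,242),None),((328,139),None)]
L=np.array([at("scene",S(*p[0]),.085)[:2] for p in pots])
L2=np.array([at("side",D(*p),.085)[:2] for p in[(249,375),(423,345),(460,217),(340,129),(181,154)]])
for l in(L,L2):
    A=np.c_[2*l,np.ones(5)];s=np.linalg.lstsq(A,(l**2).sum(1),rcond=None)[0];c=s[:2];print("circ",c,np.sqrt(s[2]+c@c),l.tolist(),np.degrees(np.arctan2(*(l-c).T[::-1])))
E
```

```text
hub [ 0.5553 -0.0706  0.0424] 0.0006840441562461862
cup [ 0.4541 -0.0825  0.0843] 0.0008560131987435599
peg [ 0.5017 -0.0761  0.136 ] 0.0010447119145522217
[array([0.6808, 0.0749]), array([0.7123, 0.1668]), array([0.8122, 0.1387]), array([0.7867, 0.0412])]
[array([0.6787, 0.0556]), array([0.7061, 0.1595]), array([0.8084, 0.1387]), array([0.778 , 0.0326])]
tile [0.748  0.1054 0.028 ] [0.7428 0.0966 0.028 ]
scene z45 [ 0.5571 -0.0697  0.045 ]
side z45 [ 0.5547 -0.0726  0.045 ]
circ [ 0.5601 -0.0672] 0.10305055715961484 [[0.5203774606120694, -0.16260535115062386], [0.6239411696108293, -0.14765612382523657], [0.662475927304095, -0.05316104357932233], [0.5996683960624548, 0.027915501498324724], [0.49677536069393047, 0.013864230628358232]] [-112.6276  -51.563     7.8361   67.4355  127.9907]
circ [ 0.555  -0.0749] 0.1029526485612088 [[0.5163453983447263, -0.17028920249116886], [0.6174262972575176, -0.1570026978148844], [0.6565211214997352, -0.06054941969003358], [0.5944718001923083, 0.020642671128355827], [0.49236231030365596, 0.00659267882253034]] [-112.0481  -52.7562    8.0308   67.5416  127.5506]
```

Run:
```python
from h import *
np.set_printoptions(precision=4,suppress=True)
a=[(128,98),(87,198),(170,273),(295,242),(328,139)];b=[(249,375),(423,345),(460,217),(340,129),(181,154)]
L=np.array([tri(S(*p),D(*r))[0] for p,r in zip(a,b)]);print(L)
l=L[:,:2];A=np.c_[2*l,np.ones(5)];s=np.linalg.lstsq(A,(l**2).sum(1),rcond=None)[0];c=s[:2];print("circ",c,np.sqrt(s[2]+c@c),np.degrees(np.arctan2(*(l-c).T[::-1])))
# green mask tile centroid / quad
T=[]
for n,ctr in(("scene",(264,316)),("side",(358,227))):
    im=cv2.imread(f"pics/{n}0.png");hsv=cv2.cvtColor(im,cv2.COLOR_BGR2HSV)
    m=cv2.inRange(hsv,(45,120,40),(85,255,255))
    cs,_=cv2.findContours(m,cv2.RETR_EXTERNAL,2)
    k=max((k for k in cs if cv2.pointPolygonTest(cv2.convexHull(k),ctr,False)>0),key=cv2.contourArea)
    h=cv2.convexHull(k);ap=cv2.approxPolyN(h,4,ensure_convex=True).reshape(4,2);print(n,ap.tolist())
    ap=ap.astype(float);i=np.lexsort((ap[:,1],)); T.append(ap)
best=None
s0=T[0]
for fl in(1,-1):
  for r in range(4):
    t=np.roll(T[1][::fl],r,0);x=[tri(p,u) for p,u in zip(s0,t)];e=sum(y[1] for y in x)
    if best is None or e<best[0]: best=(e,np.array([y[0] for y in x]))
print(best,best[1].mean(0)); t=best[1].mean(0)
for ax in(c,np.array([.5553,-.0706])):
    d=t[:2]-ax;print("bearing",np.degrees(np.arctan2(d[1],d[0])),np.linalg.norm(d))
    for pt in([.4541,-.0825],[.5017,-.0761]):
        d=pt-ax;print(np.degrees(np.arctan2(d[1],d[0]))%360,np.linalg.norm(d))
```

```text
[[ 0.5169 -0.1654  0.079 ]
 [ 0.6195 -0.151   0.0771]
 [ 0.6588 -0.0552  0.0786]
 [ 0.596   0.0264  0.0789]
 [ 0.4929  0.0122  0.0792]]
circ [ 0.5562 -0.0694] 0.10352110302780143 [-112.2827  -52.1864    7.911    67.4525  127.7775]
scene [[294, 310], [267, 344], [232, 319], [260, 287]]Traceback (most recent call last):
  File "<stdin>", line 12, in <module>
ValueError: max() iterable argument is empty
```

Run:
```python
from h import *
np.set_printoptions(precision=4,suppress=True)
sc=[S(*p) for p in[(312,378),(405,452),(322,556),(218,480)]]
sd=[D(*p) for p in[(465,40),(614,52),(607,162),(453,146)]]
for r in range(4):
    t=sd[r:]+sd[:r];x=[tri(p,u) for p,u in zip(sc,t)]
    print(r,sum(y[1] for y in x))
    if sum(y[1] for y in x)<.03:
        X=np.array([y[0] for y in x]);print(X,X.mean(0))
        t=X.mean(0)
        for ax in([.5562,-.0694],[.5553,-.0706]):
            d=t[:2]-ax;print("bearing",np.degrees(np.arctan2(d[1],d[0])),np.linalg.norm(d))
            for pt in([.4541,-.0825],[.5017,-.0761]):
                d=np.array(pt)-ax;print(np.degrees(np.arctan2(d[1],d[0]))%360,np.linalg.norm(d))
from cell import status
from scipy.spatial.transform import Rotation as R
s=status.read_state();M=q(s["eef_rot"]);print(M, M.T@(np.array([.5025,-.0755,.2])-s["position"])*1000)
```

```text
0 0.238247307920302
1 0.3987802139171928
2 0.2597860553271082
3 0.015695509137333585
[[0.6791 0.0706 0.0156]
 [0.7088 0.1663 0.0212]
 [0.8103 0.1392 0.0265]
 [0.7824 0.0398 0.0194]] [0.7451 0.1039 0.0207]
bearing 42.534163263046274 0.2564117129058404
187.31142201088423 0.10293697100653393
187.00853536737745 0.054910290474554944
bearing 42.595444031502744 0.2578862829856963
186.70655187601457 0.10189725217099822
185.85872594007154 0.053881443930169484
[[ 0.9704  0.2413 -0.0003]
 [ 0.2413 -0.9704  0.0009]
 [-0.0001 -0.001  -1.    ]] [ 469.4199 -480.128    31.2205]
```

Emit:
play_rows --plan '[[[0,0,0],[20,-20,0],1],[[0,0,0],[40,-40,0],1],[[0,0,0],[40,-40,0],1],[[0,0,0],[40,-40,0],1],[[0,0,0],[40,-40,0],1],[[0,0,0],[40,-40,0],1],[[0,0,0],[40,-40,0],1],[[0,0,0],[40,-40,0],1],[[0,0,0],[40,-40,0],1],[[0,0,0],[40,-40,0],1],[[0,0,0],[20,-20,0],1],[[0,0,0],[0,0,0],1]]'

```text
time: 1.65
position: [0.4619, -0.1538, 0.2293]
eef_rot: [-0.001, 0.993, 0.122, -0.0]
contact_force: [0.1, -1.0, 0.1]
finger_gap: 1.0
```

```bash
cat >> h.py <<'E'
from cell import status
def wray(p,s):
    c=vision.camera_model("wrist");T=c["tool_from_camera"];M=q(s["eef_rot"])
    d=M@T[:3,:3]@np.linalg.inv(c["intrinsics"])@[p[0],p[1],1];return s["position"]+M@T[:3,3],d/np.linalg.norm(d)
def wat(p,s,z):
    o,d=wray(p,s);return o+(z-o[2])/d[2]*d
def to_tool(pt,s=None):
    s=s or status.read_state();return q(s["eef_rot"]).T@(np.array(pt)-s["position"])*1000
E
python3 - <<'E'
from h import *
s=status.read_state();im=vision.snapshot("wrist");cv2.imwrite("pics/w1.png",im)
np.set_printoptions(precision=4,suppress=True)
print(s["position"],s["eef_rot"],to_tool([.5018,-.0765,.102],s), s["joints"])
E
```

```text
[ 0.4619 -0.1538  0.2293] [-0.0007  0.9926  0.1215 -0.0004] [ 57.4664 -65.1997 127.4073] [ 0.4656  0.1368 -0.2997  2.0024  0.0461  1.0101 -1.1832]
```

View pics/w1.png

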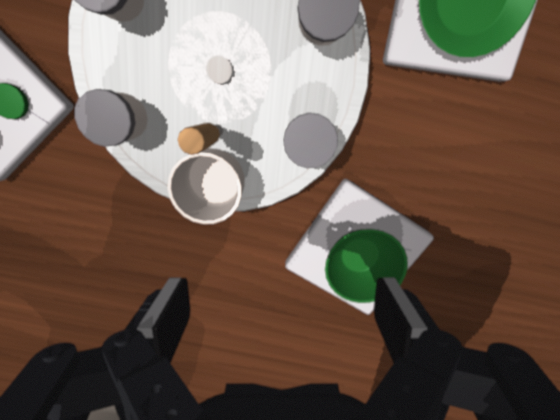

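The wrist picture shows the hub at (220,69), the cup mouth at (205,187) and the peg top at (190,140).

Run:
```python
from h import *
np.set_printoptions(precision=4,suppress=True)
s=status.read_state()
for n,p,z in(("hub",(220,69),.046),("cup",(205.5,187.5),.09),("peg",(189,140),.14)): print(n,wat(p,s,z))
```

```text
hub [ 0.5573 -0.0723  0.046 ]
cup [ 0.4566 -0.0857  0.09  ]
peg [ 0.5029 -0.0775  0.14  ]
```

Emit:
play_rows --plan '[[[0,0,0],[30,-34,0],1],[[0,0,0],[29,-32,0],1],[[0,0,0],[0,0,25],1],[[0,0,0],[0,0,25],1],[[0,0,0],[0,0,0],1]]'

```text
time: 2.33
position: [0.5021, -0.0806, 0.1781]
eef_rot: [0.0, 0.993, 0.117, -0.001]
contact_force: [0.5, 0.4, 0.6]
finger_gap: 0.999
```

Run:
```python
from h import *
s=status.read_state();im=vision.snapshot("wrist");cv2.imwrite("pics/w2.png",im)
np.set_printoptions(precision=4,suppress=True)
print(s["position"],s["eef_rot"],to_tool([.5025,-.077,.104],s))
```

```text
[ 0.5021 -0.0806  0.1781] [ 0.0002  0.9932  0.1167 -0.001 ] [ 1.3641 -3.4425 74.0835]
```

View pics/w2.png

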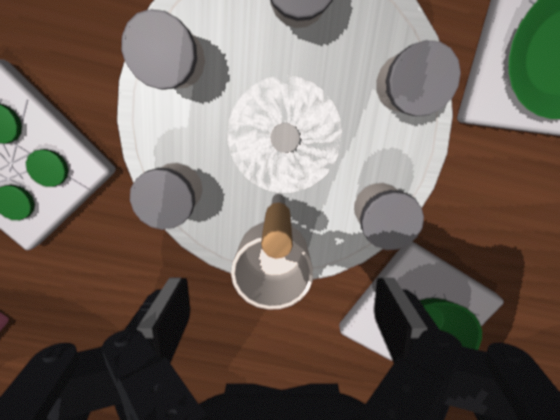

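The peg top is at (277,245), the hub at (285,137) and the cup mouth at (272,270).

Run:
```python
from h import *
np.set_printoptions(precision=4,suppress=True)
s=status.read_state()
for n,p,z in(("hub",(285,137),.046),("cup",(272,271),.09),("peg",(277,245),.14)): print(n,wat(p,s,z))
```

```text
hub [ 0.5587 -0.0703  0.046 ]
cup [ 0.4582 -0.0835  0.09  ]
peg [ 0.5035 -0.0776  0.14  ]
```

Emit:
play_rows --plan '[[[0,0,0],[2,-3,25],1],[[0,0,0],[0,0,28],1],[[0,0,0],[0,0,20],1],[[0,0,0],[0,0,2],0],[[0,0,0],[0,0,0],-0.5],[[0,0,0],[0,0,0],-1],[[0,0,0],[0,0,0],-1],[[0,0,0],[0,0,0],-1]]'

```text
time: 3.38
position: [0.508, -0.0823, 0.1108]
eef_rot: [0.003, 0.994, 0.113, 0.005]
contact_force: [2.4, 0.7, -15.6]
finger_gap: 0.219
```

Run:
```python
from h import *
s=status.read_state();im=vision.snapshot("wrist");cv2.imwrite("pics/w3.png",im)
np.set_printoptions(precision=4,suppress=True)
print(s["position"],s["eef_rot"],s["finger_gap"],s["contact_force"])
```

```text
[ 0.508  -0.0823  0.1108] [0.0028 0.9935 0.1133 0.0047] 0.21932771972390505 [  2.4362   0.7315 -15.5794]
```

View pics/w3.png

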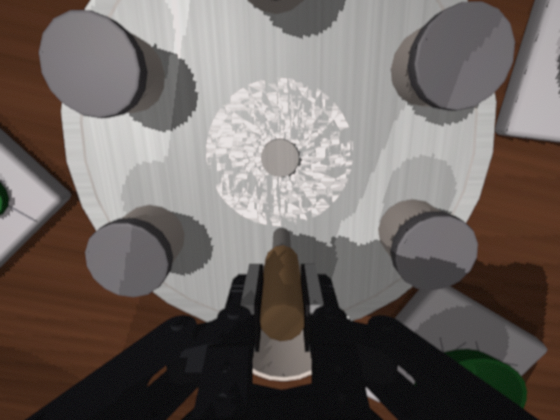

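Run:
```python
from h import *
np.set_printoptions(precision=4,suppress=True)
s=status.read_state()
print(wat((281,157),s,.046)); M=q(s["eef_rot"]);print(M, s["torque"])
h=wat((281,157),s,.046)[:2]-s["position"][:2];print(np.linalg.norm(h),np.degrees(np.arctan2(-h[1],-h[0]))%360)
```

```text
[ 0.5582 -0.0706  0.046 ]
[[ 0.9743  0.2252  0.0099]
 [ 0.2253 -0.9743 -0.0044]
 [ 0.0087  0.0066 -0.9999]] [ 0.1621 -0.5165  0.0173]
0.05161677469857661 193.13325956007895
```

```bash
cat > arc.py <<'E'
from h import *
import sys
np.set_printoptions(precision=1,suppress=True)
A=np.array([.5578,-.0706]);s=status.read_state();M=q(s["eef_rot"]);d=s["position"][:2]-A
a0=np.degrees(np.arctan2(d[1],d[0]))%360;r=np.linalg.norm(d);print("ang",a0,"r",r*1000,"z",s["position"][2],"F",s["contact_force"],s["torque"])
n=int(sys.argv[1]);st=float(sys.argv[2]);r1=float(sys.argv[3])
p=s["position"][:2]
for i in range(1,n+1):
    a=np.radians(a0+st*i);t=A+r1*np.array([np.cos(a),np.sin(a)]);print(M.T@np.r_[t-p,0]*1000);p=t
E
python3 arc.py 5 -12 .053
```

```text
ang 193.2442196514625 r 51.200202353160655 z 0.11066919316013675 F [ 1.8 -0.6 -7.4] [ 0.2 -0.5  0. ]
[ -0.7 -11.   -0.1]
[  3.4 -10.6  -0. ]
[ 5.5 -9.6 -0. ]
[ 7.4 -8.3  0. ]
[ 8.9 -6.5  0. ]
```

Emit:
play_rows --plan '[[[0,0,0],[1,-8,0],-1],[[0,0,0],[3,-11,0],-1],[[0,0,0],[5.5,-9.5,0],-1],[[0,0,0],[7.5,-8.5,0],-1]]'

```text
time: 3.92
position: [0.514, -0.0409, 0.1106]
eef_rot: [0.003, 0.994, 0.113, 0.002]
contact_force: [-2.0, -1.0, -1.0]
finger_gap: 0.208
```

```bash
python3 arc.py 5 -12 .053
python3 - <<'E'
from h import *
im=vision.snapshot("wrist");cv2.imwrite("pics/w4.png",im)
E
```

```text
ang 145.79599872512858 r 52.91469809351245 z 0.1105833264299631 F [-2. -1. -1.] [-0.1  0.3  0. ]
[ 8.8 -6.7 -0. ]
[10.1 -4.7  0. ]
[10.8 -2.5  0. ]
[11.1 -0.2  0. ]
[10.9  2.1  0.1]
```

View pics/w4.png

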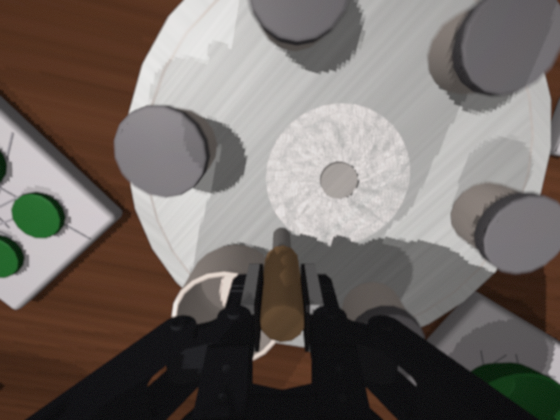

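Carousel turns with the peg; forces are small. Continuing.

Emit:
play_rows --plan '[[[0,0,0],[9,-6.5,0],-1],[[0,0,0],[10,-4.5,0],-1],[[0,0,0],[11,-2.5,0],-1],[[0,0,0],[11,0,0],-1],[[0,0,0],[11,2,0],-1]]'

```text
time: 4.6
position: [0.5653, -0.0138, 0.1106]
eef_rot: [0.002, 0.993, 0.114, 0.003]
contact_force: [-2.7, -6.6, -2.8]
finger_gap: 0.214
```

```bash
python3 arc.py 5 -11 .053
```

```text
ang 82.43375072945325 r 57.31966255534222 z 0.11064880422176539 F [-2.7 -6.6 -2.8] [-1.3  0.5  0. ]
[7.6 8.5 0.1]
[8.1 6.1 0.1]
[6.8 7.6 0.1]
[5.2 8.7 0.1]
[3.4 9.6 0.1]
```

```bash
sed -i 's/A=np.array.*;s=status/A=np.array([.5613,-.0688]);s=status/' arc.py; python3 arc.py 4 -10 .055
```

```text
ang 85.79278891123408 r 55.16926331423006 z 0.11064880422176539 F [-2.7 -6.6 -2.8] [-1.3  0.5  0. ]
[8.8 3.8 0.1]
[8.1 5.1 0.1]
[7.1 6.5 0.1]
[5.9 7.6 0.1]
```

Emit:
play_rows --plan '[[[0,0,0],[9,4,0],-1],[[0,0,0],[8,5,0],-1],[[0,0,0],[7,6.5,0],-1],[[0,0,0],[0,0,0],-1]]'

```text
time: 5.1
position: [0.5951, -0.0253, 0.1106]
eef_rot: [0.003, 0.994, 0.113, 0.003]
contact_force: [-1.2, -2.0, -1.4]
finger_gap: 0.213
```

```bash
python3 arc.py 2 -6 .055
python3 - <<'E'
from h import *
for n in("scene","side"): cv2.imwrite(f"pics/{n}5.png",vision.snapshot(n))
a=cv2.imread("pics/scene5.png")[160:360,160:320];cv2.imwrite("pics/sc5.png",cv2.resize(a,None,fx=3,fy=3,interpolation=cv2.INTER_CUBIC)) 
b=cv2.imread("pics/side5.png")[200:330,225:395];cv2.imwrite("pics/sd5.png",cv2.resize(b,None,fx=4,fy=4,interpolation=cv2.INTER_CUBIC))
E
```

```text
ang 52.178912815516206 r 55.127035537460934 z 0.11062505971207348 F [-1.2 -2.  -1.4] [-0.2  0.1 -0. ]
[3.3 4.7 0. ]
[2.9 5.  0. ]
```

View pics/sc5.png

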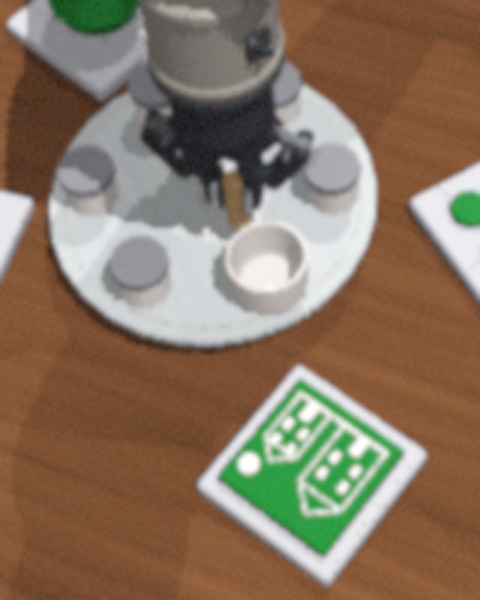

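View pics/sd5.png

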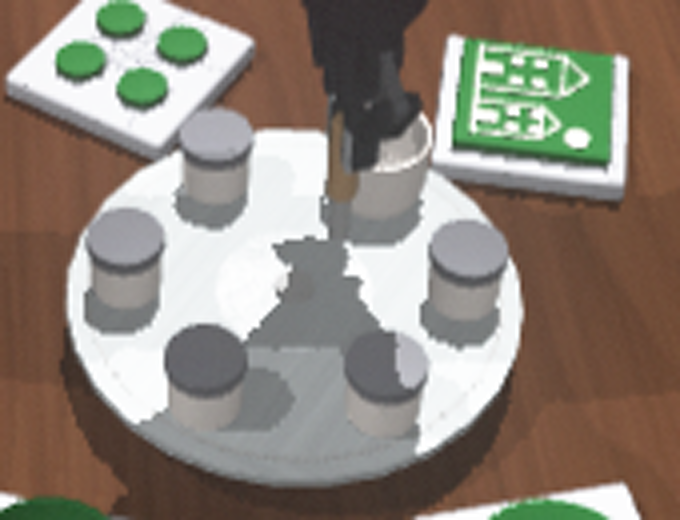

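Run:
```python
from h import *
np.set_printoptions(precision=4,suppress=True)
A=np.array([.5562,-.0698])
def b(p): d=p[:2]-A; return np.degrees(np.arctan2(d[1],d[0])),np.linalg.norm(d)
x=tri(S(265,253),D(379,137));print(x,b(x[0]))
for z in(.082,.084): print(b(at("scene",S(265,253),z)))
# pots: scene lids
for p,c in(((86,170),(385,366)),((138,263),(468,249)),((331,168),(217,136))):
    x=tri(S(*p),D(*c));print(x,b(x[0]))
```

```text
(array([0.6181, 0.0101, 0.0861]), np.float64(0.0008301116805662007)) (np.float64(52.24027508485672), np.float64(0.10106230719858526))
(np.float64(52.53212250733493), np.float64(0.0989274433884797))
(np.float64(52.27251017865372), np.float64(0.10001938118837066))
(array([ 0.5953, -0.1646,  0.0775]), np.float64(0.0009117966271295088)) (np.float64(-67.59534589771437), np.float64(0.10258799118219152))
(array([ 0.6594, -0.0825,  0.0791]), np.float64(0.0032002768864941014)) (np.float64(-7.038823748315603), np.float64(0.10396100121012433))
(array([0.5179, 0.0261, 0.0786]), np.float64(0.0023719289477606145)) (np.float64(111.78786581407137), np.float64(0.10328278152340442))
```

```bash
python3 arc.py 2 -4.8 .055
python3 - <<'E'
from h import *
np.set_printoptions(precision=4,suppress=True)
A=np.array([.5562,-.0698])
B=[tri(S(*p),D(*c)) for p,c in(((300,365),(432,163)),((427,455),(451,36)),((328,583),(629,56)))]
for x in B: print(x)
c=(B[0][0]+B[2][0])/2; d=c[:2]-A;print(c,np.degrees(np.arctan2(d[1],d[0])))
E
```

```text
ang 53.152196523082196 r 55.108947241494405 z 0.11065866824722631 F [-1.1 -2.6 -2.9] [-0.3  0.1 -0. ]
[2.7 3.7 0. ]
[2.5 3.9 0. ]
(array([0.6663, 0.0575, 0.0109]), np.float64(0.00010653862523223967))
(array([0.7017, 0.1817, 0.0121]), np.float64(0.000366610795315283))
(array([0.8245, 0.1488, 0.0134]), np.float64(0.0013559800060851037))
[0.7454 0.1031 0.0121] 42.42727740937906
```

Emit:
play_rows --plan '[[[0,0,0],[3,4,0],-1],[[0,0,0],[2.5,4,0],-1],[[0,0,0],[0,0,0],-1],[[0,0,0],[0,0,0],-1]]'

```text
time: 5.7
position: [0.6015, -0.0311, 0.1107]
eef_rot: [0.002, 0.993, 0.114, 0.002]
contact_force: [-1.6, -0.6, -3.5]
finger_gap: 0.215
```

```bash
python3 arc.py 1 -1 .055
```

```text
ang 43.162490344449424 r 55.11420364663087 z 0.11065881464028285 F [-1.6 -0.6 -3.5] [ 0.1  0.4 -0. ]
[0.4 0.9 0. ]
```

Emit:
play_rows --plan '[[[0,0,0],[0,0,0],-0.3],[[0,0,0],[0,0,0],0.2],[[0,0,0],[0,0,0],0.2],[[0,0,0],[0,0,-20],0.2],[[0,0,0],[-10,0,-40],0.2],[[0,0,0],[-30,-5,-45],0.2],[[0,0,0],[-40,-5,-45],0.2],[[0,0,0],[-40,-5,-40],0.2],[[0,0,0],[0,0,0],0.2],[[0,0,0],[0,0,0],0.2]]'

```text
time: 6.95
position: [0.4782, -0.0414, 0.3149]
eef_rot: [0.003, 0.993, 0.115, 0.007]
contact_force: [-1.1, -0.8, -0.3]
finger_gap: 0.602
```

Run:
```python
from h import *
s=status.read_state();print(s["position"],s["eef_rot"],abs(s["qvel"]).max())
for n in("wrist","scene","side"): cv2.imwrite(f"pics/{n}6.png",vision.snapshot(n))
a=cv2.imread("pics/scene6.png")[160:360,160:320];cv2.imwrite("pics/sc6.png",cv2.resize(a,None,fx=3,fy=3,interpolation=cv2.INTER_CUBIC)) 
b=cv2.imread("pics/side6.png")[200:330,225:395];cv2.imwrite("pics/sd6.png",cv2.resize(b,None,fx=4,fy=4,interpolation=cv2.INTER_CUBIC))
```

```text
[ 0.47821929 -0.0413792   0.31492513] [0.00280446 0.99330934 0.11522515 0.00720087] 0.034767658562280854
```

View pics/wrist6.png

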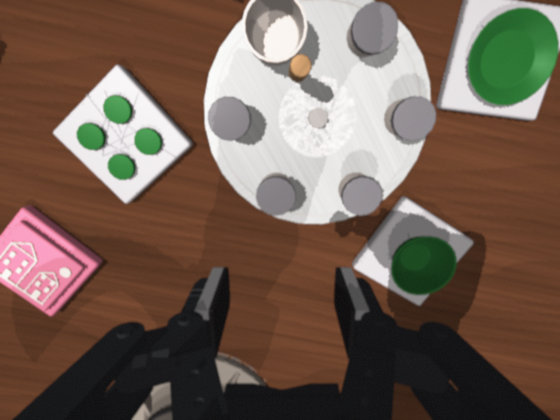

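View pics/sc6.png

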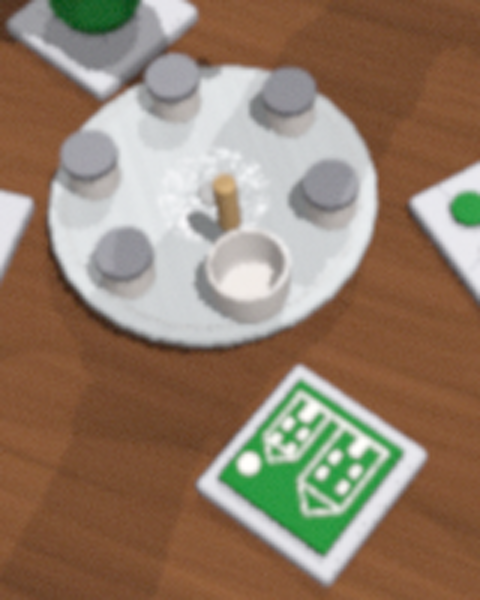

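View pics/sd6.png

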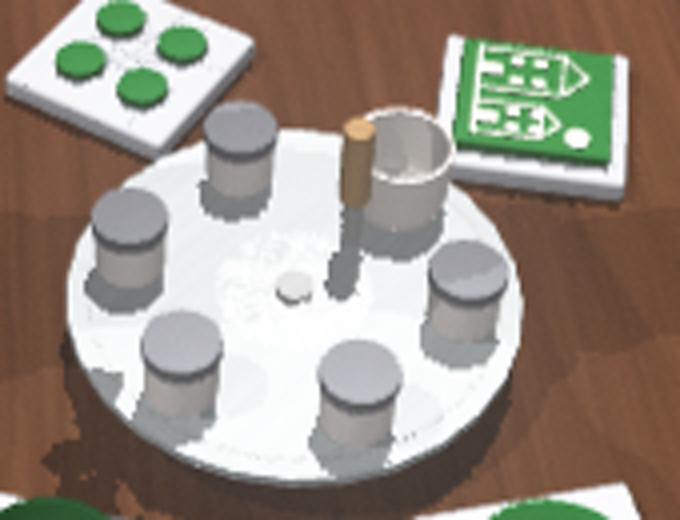

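Run:
```python
from h import *
np.set_printoptions(precision=4,suppress=True)
A=np.array([.5562,-.0698])
def b(p,A=A): d=p[:2]-A; return round(np.degrees(np.arctan2(d[1],d[0])),2),round(np.linalg.norm(d),4)
x=tri(S(248.5,263),D(403.5,146.5));print("cup",x,b(x[0]))
x=tri(S(225,181),D(359,128));print("peg",x,b(x[0]))
sc=[(330,181),(289,86),(172,76),(88,157),(125,249)];sd=[(240,129),(129,218),(181,341),(360,371),(468,272)]
L=np.array([tri(S(*p),D(*c))[0] for p,c in zip(sc,sd)])
l=L[:,:2];M=np.c_[2*l,np.ones(5)];s=np.linalg.lstsq(M,(l**2).sum(1),rcond=None)[0];c=s[:2];print(c,L[:,2])
print([(b(p,c)[0]-60*(i+1),b(p,c)[1]) for i,p in enumerate(l)])
print("tile",b(np.array([.7452,.1035]),c))
s=status.read_state();M=q(s["eef_rot"])
h=wat((318,118),s,.046);r=wat((275,29),s,.09);print(h,r,b(r,h[:2]),b(wat((300,65),s,.14),h[:2]))
```

```text
cup (array([0.6318, 0.0013, 0.0858]), np.float64(0.00035020425532459833)) (np.float64(43.25), np.float64(0.1037))
peg (array([ 0.5959, -0.031 ,  0.1365]), np.float64(0.00011287301098493986)) (np.float64(44.29), np.float64(0.0555))
[ 0.5555 -0.0692] [0.0802 0.081  0.0804 0.078  0.0793]
[(np.float64(43.2), np.float64(0.1023)), (np.float64(43.96000000000001), np.float64(0.1034)), (np.float64(-316.5), np.float64(0.1023)), (np.float64(-315.17), np.float64(0.1027)), (np.float64(-316.92), np.float64(0.103))]
tile (np.float64(42.3), np.float64(0.2565))
[ 0.5565 -0.0699  0.046 ] [ 0.6293 -0.0001  0.09  ] (np.float64(43.77), np.float64(0.1009)) (np.float64(43.74), np.float64(0.0561))
```

Emit:
play_rows --plan '[[[0,0,0],[40,-20,0],0.2],[[0,0,0],[40,-20,0],0.2],[[0,0,0],[30,-20,0],0.2],[[0,0,0],[0,0,0],0.2],[[0,0,0],[0,0,0],0.2]]'

```text
time: 7.72
position: [0.5749, 0.0451, 0.308]
eef_rot: [0.001, 0.993, 0.115, 0.001]
contact_force: [0.5, -1.0, -0.6]
finger_gap: 0.601
```

Run:
```python
from h import *
s=status.read_state();print(s["position"],s["eef_rot"],abs(s["qvel"]).max())
im=vision.snapshot("wrist");cv2.imwrite("pics/wrist7.png",im)
cv2.imwrite("pics/wrist7b.png",cv2.resize(im[0:300,100:500],None,fx=2,fy=2,interpolation=cv2.INTER_CUBIC))
```

```text
[0.57489065 0.04506093 0.30797115] [8.13226070e-04 9.93334055e-01 1.15263751e-01 1.02999587e-03] 0.024878872111696083
```

View pics/wrist7b.png

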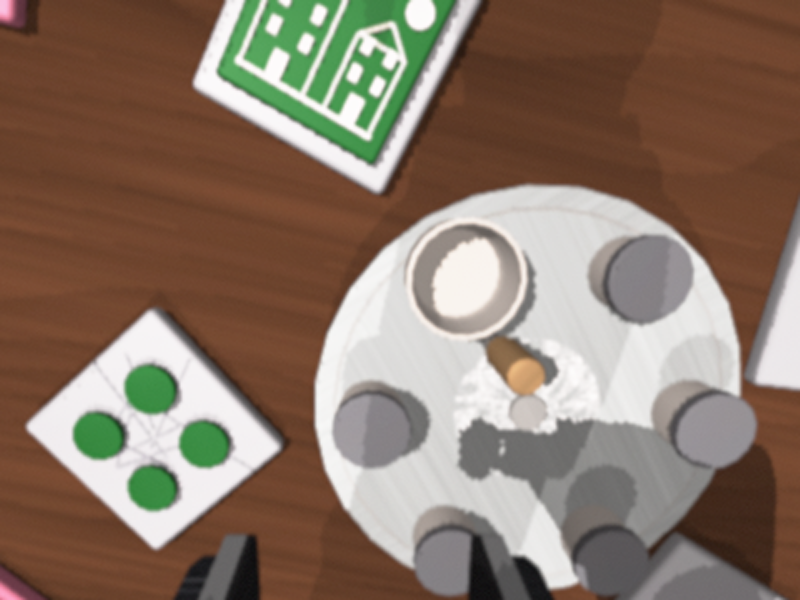

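The tile is cut off at the top edge, so I'll move about 60 mm farther out.

Emit:
play_rows --plan '[[[0,0,0],[35,-5,0],0.2],[[0,0,0],[30,-5,0],0.2],[[0,0,0],[0,0,0],0.2],[[0,0,0],[0,0,0],0.2]]'

```text
time: 8.28
position: [0.6358, 0.0666, 0.3077]
eef_rot: [0.002, 0.994, 0.113, 0.0]
contact_force: [0.6, -0.8, -1.0]
finger_gap: 0.6
```

Run:
```python
from h import *
s=status.read_state();print(s["position"],s["eef_rot"],abs(s["qvel"]).max())
im=vision.snapshot("wrist");cv2.imwrite("pics/wrist8.png",im)
cv2.imwrite("pics/wrist8b.png",cv2.resize(im[0:300,100:500],None,fx=2,fy=2,interpolation=cv2.INTER_CUBIC))
```

```text
[0.63582607 0.0666367  0.30770445] [1.65887054e-03 9.93567543e-01 1.13228355e-01 3.53959507e-04] 0.00701527299384846
```

View pics/wrist8b.png

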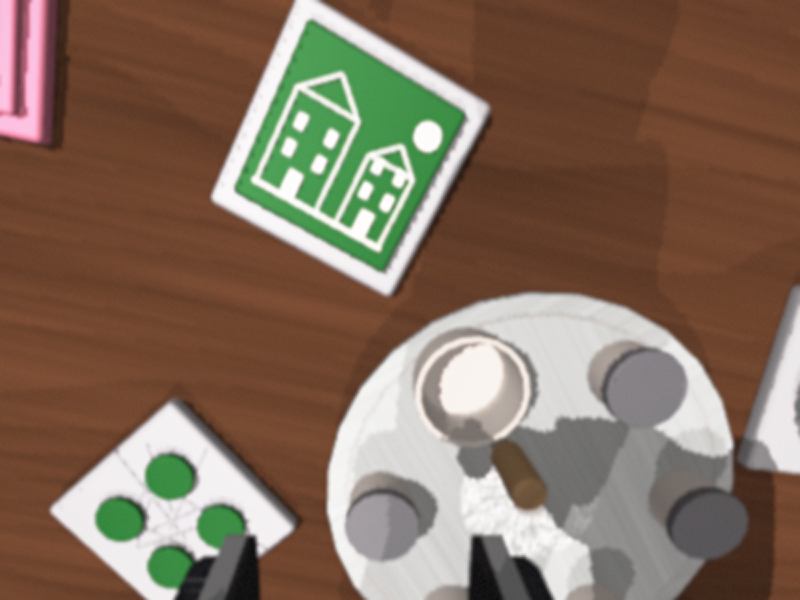

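Run:
```python
from h import *
np.set_printoptions(precision=4,suppress=True)
W=lambda x,y:(x/2+100-.25,y/2-.25)
s7=dict(position=np.array([0.57489065,0.04506093,0.30797115]),eef_rot=[8.13226070e-04,9.93334055e-01,1.15263751e-01,1.02999587e-03])
s8=dict(position=np.array([0.63582607,0.0666367,0.30770445]),eef_rot=[1.65887054e-03,9.93567543e-01,1.13228355e-01,3.53959507e-04])
f=lambda p,s,z:wat(W(*p),s,z)[:2]
def b(p,A): d=p-A; return round(np.degrees(np.arctan2(d[1],d[0])),2),round(np.linalg.norm(d),4)
h7=f((528,411),s7,.046);c7=f((466,279),s7,.09);p7=f((525,376),s7,.14);c8=f((473,389),s8,.09);p8=f((530,493),s8,.14)
t8=[f(p,s8,.028) for p in((310,20),(466,116),(384,271),(237,188))]
k7=[f(p,s7,.028) for p in((218,75),(372,165))]
B8=[f(p,s8,.018) for p in((298,0),(490,107),(391,297),(211,198))]
t=np.mean(t8,0);print(h7,c7,p7,c8,p8);print(np.array(t8),t,np.mean(B8,0),np.array(k7))
print("cup7",b(c7,h7),"peg7",b(p7,h7),"tile-hub",b(t,h7))
A8=h7+(c8-c7);print("tile from 8, axis shifted",b(t,A8),b(np.mean(B8,0),A8), "cup->tile",b(t,c8), "peg8->tile",b(t,p8),"peg-cup8",b(c8,p8))
```

```text
[ 0.5586 -0.0694] [0.6332 0.0013] [ 0.5981 -0.0313] [0.635  0.0012] [ 0.5989 -0.0318]
[[0.8079 0.1368]
 [0.7805 0.0372]
 [0.6827 0.0633]
 [0.7105 0.1623]] [0.7454 0.0999] [0.744  0.1008] [[0.7077 0.1627]
 [0.6811 0.0645]]
cup7 (np.float64(43.45), np.float64(0.1028)) peg7 (np.float64(44.01), np.float64(0.0549)) tile-hub (np.float64(42.19), np.float64(0.2522))
tile from 8, axis shifted (np.float64(42.47), np.float64(0.2508)) (np.float64(42.85), np.float64(0.2504)) cup->tile (np.float64(41.78), np.float64(0.1481)) peg8->tile (np.float64(41.95), np.float64(0.197)) peg-cup8 (np.float64(42.46), np.float64(0.0489))
```

Four independent views agree: the cup is at about 43.5° and the tile at about 42.4°. I'll grip the peg again and trim about −1.1°.

Run:
```python
from h import *
np.set_printoptions(precision=2,suppress=True)
print(to_tool([.6018,-.0314,.111]))
```

```text
[-55.27  87.16 197.03]
```

Emit:
play_rows --plan '[[[0,0,0],[-20,32,25],0.6],[[0,0,0],[-20,32,25],0.6],[[0,0,0],[-15,23,25],0.6],[[0,0,0],[0,0,30],0.6],[[0,0,0],[0,0,20],0.6],[[0,0,0],[0,0,0],0.6]]'

```text
time: 9.07
position: [0.5971, -0.0377, 0.1822]
eef_rot: [0.003, 0.994, 0.111, 0.002]
contact_force: [0.1, -0.0, 0.5]
finger_gap: 0.799
```

Run:
```python
from h import *
np.set_printoptions(precision=2,suppress=True)
print(to_tool([.6018,-.0314,.111]),status.read_state()["eef_rot"])
```

```text
[ 5.78 -5.57 71.23] [0.   0.99 0.11 0.  ]
```

Emit:
play_rows --plan '[[[0,0,0],[5.5,-5,10],0.6],[[0,0,0],[0,0,25],0.6],[[0,0,0],[0,0,15],0.6],[[0,0,0],[0,0,0],0.6]]'

```text
time: 9.57
position: [0.6036, -0.0305, 0.1336]
eef_rot: [0.003, 0.994, 0.111, 0.004]
contact_force: [-0.0, -0.2, 0.8]
finger_gap: 0.801
```

Run:
```python
from h import *
np.set_printoptions(precision=2,suppress=True)
print(to_tool([.6018,-.0314,.111]),status.read_state()["eef_rot"])
```

```text
[-2.1  0.3 22.6] [0.   0.99 0.11 0.  ]
```

Emit:
play_rows --plan '[[[0,0,0],[-2,0.5,18],0.6],[[0,0,0],[0,0,5],0.6],[[0,0,0],[0,0,0],0],[[0,0,0],[0,0,0],-0.5],[[0,0,0],[0,0,0],-1],[[0,0,0],[0,0,0],-1],[[0,0,0],[0,0,0],-1]]'

```text
time: 10.45
position: [0.6032, -0.0313, 0.1114]
eef_rot: [0.003, 0.994, 0.111, 0.006]
contact_force: [1.4, 0.4, -3.2]
finger_gap: 0.213
```

```bash
cat > chk.py <<'E'
from h import *
np.set_printoptions(precision=5,suppress=True)
s=status.read_state();M=q(s["eef_rot"]);y=M[:2,1];y=y/np.linalg.norm(y);d=s["position"][:2]-[.6015,-.0311]
pz=M@[0,0,-18.7]
print(s["position"],s["eef_rot"],s["contact_force"],s["finger_gap"],"dy mm",d@y*1000,"tilt off",pz)
t=np.array([np.sin(np.radians(43)),-np.cos(np.radians(43)),0]);print("tangent in tool",M.T@t)
E
python3 chk.py
```

```text
[ 0.60316 -0.03129  0.11144] [0.00345 0.99376 0.11135 0.00566] [ 1.4384   0.41042 -3.23153] 0.2129311963030234 dy mm 0.5513596522789549 tilt off [-0.22459  0.10467 18.69836]
tangent in tool [0.50315 0.86411 0.01228]
```

Emit:
play_rows --plan '[[[0,0,0],[0.3,0.6,0],-1],[[0,0,0],[0,0,0],-1],[[0,0,0],[0,0,0],-1]]'

```text
time: 10.82
position: [0.6036, -0.0317, 0.1115]
eef_rot: [0.003, 0.994, 0.111, 0.006]
contact_force: [-0.6, -0.3, -1.9]
finger_gap: 0.213
```

```bash
python3 chk.py
```

```text
[ 0.60358 -0.03167  0.11147] [0.00336 0.99375 0.1114  0.00563] [-0.62754 -0.31658 -1.93719] 0.21312988566110427 dy mm 1.019759816908857 tilt off [-0.22311  0.10144 18.69839]
tangent in tool [0.50308 0.86416 0.0121 ]
```

Good. I'll release, retreat up and back, and re-measure.

Emit:
play_rows --plan '[[[0,0,0],[0,0,0],-0.3],[[0,0,0],[0,0,0],0.2],[[0,0,0],[0,0,0],0.2],[[0,0,0],[0,0,-20],0.2],[[0,0,0],[-5,0,-40],0.2],[[0,0,0],[-10,-25,-45],0.2],[[0,0,0],[-10,-35,-45],0.2],[[0,0,0],[-10,-35,-40],0.2],[[0,0,0],[0,0,0],0.2],[[0,0,0],[0,0,0],0.2]]'

```text
time: 12.08
position: [0.5446, 0.0569, 0.315]
eef_rot: [0.004, 0.994, 0.111, 0.009]
contact_force: [-0.7, 0.1, -0.2]
finger_gap: 0.603
```

Run:
```python
from h import *
s=status.read_state();print(s["position"],s["eef_rot"],abs(s["qvel"]).max())
for n in("wrist","scene","side"): cv2.imwrite(f"pics/{n}9.png",vision.snapshot(n))
im=cv2.imread("pics/wrist9.png");cv2.imwrite("pics/wrist9b.png",cv2.resize(im[0:300,100:500],None,fx=2,fy=2,interpolation=cv2.INTER_CUBIC))
a=cv2.imread("pics/scene9.png")[160:360,160:320];cv2.imwrite("pics/sc9.png",cv2.resize(a,None,fx=3,fy=3,interpolation=cv2.INTER_CUBIC)) 
b=cv2.imread("pics/side9.png")[200:330,225:395];cv2.imwrite("pics/sd9.png",cv2.resize(b,None,fx=4,fy=4,interpolation=cv2.INTER_CUBIC))
```

```text
[0.54460867 0.05691489 0.31503103] [0.0035211  0.99371895 0.11148759 0.00898671] 0.027137760642270616
```

View pics/wrist9b.png

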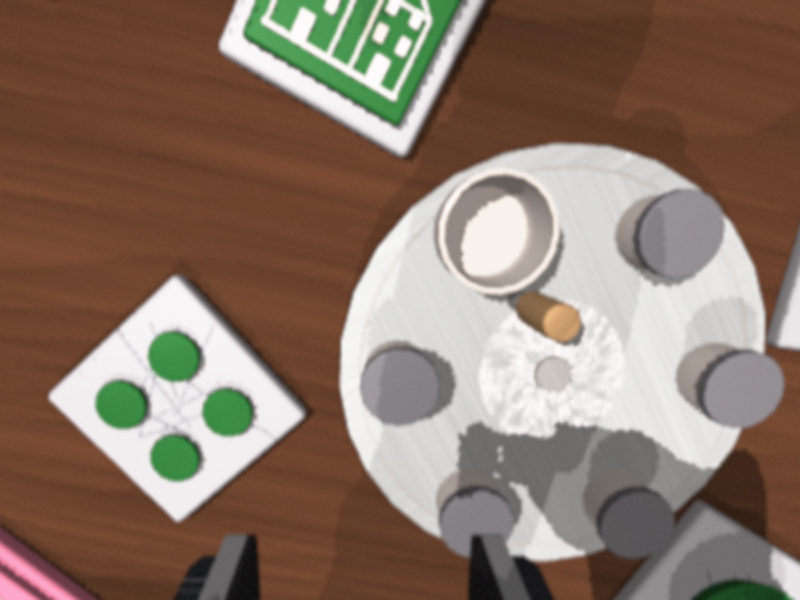

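View pics/sc9.png

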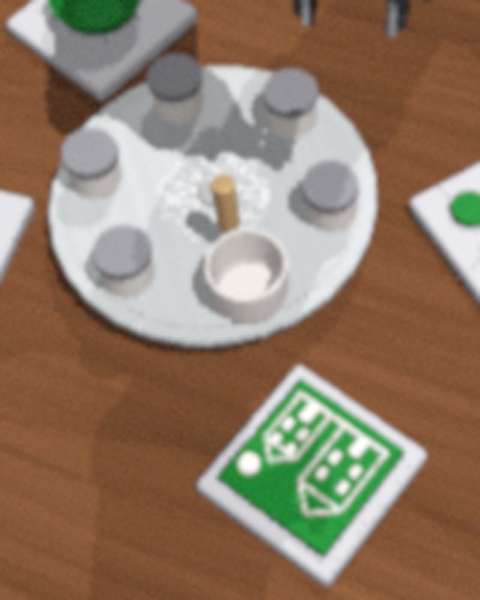

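View pics/sd9.png

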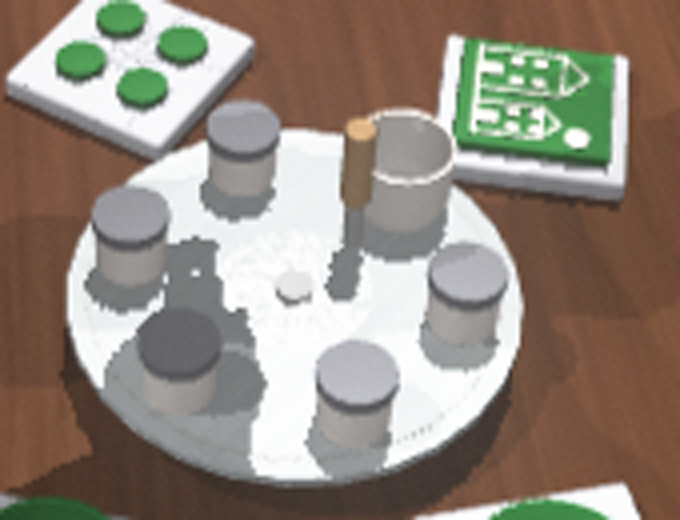

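Run:
```python
from h import *
np.set_printoptions(precision=4,suppress=True)
A=np.array([.5562,-.0698])
def b(p,A=A): d=p[:2]-A; return round(np.degrees(np.arctan2(d[1],d[0])),2),round(np.linalg.norm(d),4)
x=tri(S(246.5,263.5),D(406,148));print("cup",x,b(x[0]))
x=tri(S(223.5,183),D(361,128.5));print("peg",x,b(x[0]))
sc=[(330,183),(290,90),(174,77),(89,155),(122,248)];sd=[(243,128),(130,215),(180,341),(358,373),(468,275)]
L=np.array([tri(S(*p),D(*c))[0] for p,c in zip(sc,sd)]);l=L[:,:2]
M=np.c_[2*l,np.ones(5)];s=np.linalg.lstsq(M,(l**2).sum(1),rcond=None)[0];c=s[:2]
print(c,[((b(p,c)[0]-60*(i+1))%360) for i,p in enumerate(l)],np.mean([((b(p,c)[0]-60*(i+1))%360) for i,p in enumerate(l)]))
print("tile",b(np.array([.7452,.1035]),c),b(np.array([.7452,.1035])))
s9=dict(position=np.array([0.54460867,0.05691489,0.31503103]),eef_rot=[0.0035211,0.99371895,0.11148759,0.00898671])
f=lambda p,z:wat((p[0]/2+100-.25,p[1]/2-.25),s9,z)[:2]
h=f((552,374),.046);cu=f((498.5,233),.09);pg=f((562,323),.14);print("wrist",h,b(cu,h),b(pg,h))
k=[f(p,.028) for p in((244,40),(400,125))];print(np.array(k))
# tile centre from near edge + 53mm outward
e=k[0]-k[1];n=np.array([e[1],-e[0]])/np.linalg.norm(e);t=(k[0]+k[1])/2+.053*n;print(np.linalg.norm(e),t,b(t,h))
```

```text
cup (array([ 0.633 , -0.0001,  0.0858]), np.float64(0.0007082461759206919)) (np.float64(42.25), np.float64(0.1037))
peg (array([ 0.5974, -0.0314,  0.136 ]), np.float64(0.0008509347961327033)) (np.float64(42.97), np.float64(0.0564))
[ 0.5563 -0.0689] [np.float64(42.510000000000005), np.float64(42.59), np.float64(42.5), np.float64(43.34000000000003), np.float64(41.44999999999999)] 42.47800000000001
tile (np.float64(42.39), np.float64(0.2558)) (np.float64(42.52), np.float64(0.2564))
wrist [ 0.5576 -0.0686] (np.float64(42.07), np.float64(0.102)) (np.float64(41.67), np.float64(0.0543))
[[0.7056 0.1627]
 [0.682  0.063 ]]
0.1023897258527772 [0.7453 0.1006] (np.float64(42.04), np.float64(0.2527))
```

The cup is now at 42.1–42.5° and the tile at 42.0–42.5°, so they agree within about 0.5°. The arm is clear of everything, so I'm handing in.

Run:
```python
from cell import job
print(job.close_job())
```

```text
the job is handed in; nothing more can be done
None
```

I turned the carousel clockwise by about 145°, the shorter way round, until the wide cup pointed at the green house-front tile. I then let go of the peg, moved the arm clear and handed the job in at about 12 s.

- **How it went:** the first pass left the cup about 1° off, so I gripped the peg again and trimmed it by that much. The highest force I read was about 16 N, as the first grip closed.
- **First grip:** closing the jaws pushed the carousel roughly 5° the wrong way, counter-clockwise, before the clockwise turn began.
- **Last check, fixed cameras:** the cup's bearing from the axis came out at 42.3° and the five pots gave 42.5°. The tile's bearing was 42.4–42.5°.
- **Last check, wrist camera:** the cup's bearing was 42.1° and the tile's 42.0°.
- **Disagreements:** heights measured from the fixed cameras came out about 4–6 mm below the stated ones. The peg-top bearings spread from 41.7° to 43.0°. I put both down to calibration and to reading pixels by eye. I expect the pointing to be within about 0.5°.

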